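# Hold the offcut box open with its lever

### The arm

A 6-joint arm with a two-finger parallel gripper is mounted at the origin on the work surface. World frame = base frame: x ahead of the robot, y to its left, z up, the work surface at z = 0. Lengths are in m, angles in rad, forces in N, time in s.
With the tool pointing down it reaches from about 0.375 to 0.9 m from the base axis. Payload 3.1 kg.
Tool frame: the origin (TCP) lies between the finger pads; the fingertips stand 8 mm ahead of it and the grasp point (between the pads) lies 11 mm behind it; z points along the fingers, y is the line along which they close (so a half turn about z gives the same grasp; the last joint's range is limited). The gripper opens to 87 mm and grips with 3 to 60 N. Pads are 19 mm wide; open, the fingers measure 117 mm over their backs; the gripper's body (75 mm by 190 mm) begins 51 mm behind the grasp point.
Start: joints at [-1.508, 0.527, 1.433, -0, 1.181, -0.178], TCP at [0.149, -0.607, 0.231] pointing down, gripper open.
Joint ranges: [-3.08, 3.08], [-0.75, 2.2], [0.22, 2.44], [-1.43, 4.57], [0, 2.65], [-2.85, 2.85]. Speed limits (rad/s): [2.79, 2.79, 3.14, 3.14, 3.14, 3.14].

### API

Orientations are given as a unit quaternion [x, y, z, w].
In Python, from rig import robot, vision, job gives the robot as it stands.
- The arm moves only by the shell command python3 -m handwheel 'ROWS' [OPENING] [FORCE]. ROWS is JSON, a list of rows, each a list of 4 numbers: the shift along the tool's x, y, z as a fraction of full scale, then the turn about the tool's z as a fraction of full scale. A call has 1 to 20 rows; each row is the pose to reach, as a shift and turn from the pose commanded when the call began, along the tool's axes at that moment, turning the shorter way round; what a row does not reach only later rows make up. Full scale, the value 1, is 300 mm for a shift and 2 pi rad for a turn. A row lasts 1/12 s, in which the tool goes at most 41.7 mm and 7.16 degrees, less where a joint would pass 70% of its speed; a pose out of reach is approached as far as the arm can. A call with a number of a shift or a turn outside -1 to 1 is refused whole. A call with a gripper value outside its range is refused whole. OPENING is the opening in per cent of the stroke, from 0 (shut) to 100 (fully open), set as the call begins (- or left out, the last holds). The fingers move at their own pace and stop on an object; FORCE is the grip in N (left out, the last holds). Time passes only in rows, so rows that repeat a pose let the fingers close. It gives the time, the measured TCP pose, the force, the opening and the grip force at its end, in the units of the state.
- robot.get_obs(): the state, without advancing time (a new reading comes with each control period).
- vision.camera(name): name is "side" or "top" or "wrist"; returns a dict with "frame" (400x640x3 uint8, red, green, blue), "K" (3x3 intrinsics, pixels), "k1" (the pictures are not rectified: a ray, as slopes to the right and down, at radius r is drawn at 1 + k1 r^2 times it, then the intrinsics apply), "cam_to_world" (4x4, takes a point from camera to world coordinates); the wrist camera has in their place "hand_eye" (4x4, takes a point from camera to tool coordinates, whose origin is the TCP and whose axes are the flange's). Camera axes: x right, y down, z forward; pixel columns grow to the right and rows downward; lengths in m; the calibration is good to about 2 mm. A picture is of the moment at which its call begins: read the wrist's pose just before it. There is no depth.
- job.hand_in(): hands the job in; it is judged then, once.
Trained networks look in the newest picture that a camera, given by its name, has taken for a name from the list of things; names that differ only in an ending like _2 or _b are one class to them, and where a whole thing is asked for, a point or a joint stands for the part that bears it (a point fixed in the world has none). Each returns a list of dicts, best first, with "conf" (0 to 1); they miss things now and then, are a little off and sometimes report something else, mostly with a low value. They report only what shows in the picture. A call takes as long as a camera call.
- vision.look_for(camera, label): "point" ([row, column] in pixels, amid what is visible of it).
- vision.outline_of(camera, label): "mask" (400x640 bool, what is visible of it) and "point" ([row, column] in pixels, amid what is visible of it).
The state is a dict: "time": time; "q": joint angles; "joint_velocities": joint speeds; "joint_torque": joint torques, N m; "position": TCP position; "tool_rot": TCP orientation; "ft_force": force on the tool from outside, world axes, zero at the start; "moment": the same for the moment, N m; "grip_width": finger opening in m; "grip_force": force on a finger pad.
Only numpy, scipy, OpenCV 4.12 (cv2) and the standard library are available. Lean on these libraries where they do the work, as an engineer would, in place of code of your own. Each camera call takes 0.05 s, during which the arm holds its last target. There are 200 camera calls.

### The job

Someone wants to drop cardboard scraps into the offcut box: with a fingertip, slide the small bolt back off the heavy steel flap, then press the lever's wooden plate all the way down so that its short end raises the flap, and finish while still holding it down. Nothing is to be gripped: raise the flap only through the lever, not by hand, and leave the tumbler, the tape roll and the white cup where they stand.

Things in the scene. Friction and masses are not known exactly. Their poses are not given: they have to be found in the camera images.
- station: fixed plywood offcut box with lever, 235 (x) x 445 (y) mm. Origin on the table under the lever, 15 mm from the fulcrum pin towards the box; y points from box to lever plate, x across, away from the bolt. Turned -0.3 to 0.4 rad. Box x -145..90, y -210..-65 mm, top 120 mm high. Fulcrum at y 15: cheeks at x +-22, 134 mm high, pin at 120. Base board 90 mm wide, 12 thick, to y 235
- bolt (a joint): slide of the steel bolt towards the station's -x, m: 0 = fully shot, its tongue 27 mm over the flap, which then cannot rise; starts at 0 to 0.006; 0.036 = fully back at its stop (clear of the flap from about 0.028). Slides stiffly, about 2 N, and stays where it is left
- bolt_knob (a point): top centre of the bolt's upright round knob, 14 mm across, from 131 to 172 mm above the table, at station x -85, y -110 mm when bolt = 0. Guides over the tongue at station x -73 and -136 mm, 30 mm wide, reach 137 mm high. A fingertip let down to about 148 mm above the table on the flap side (+x) of the knob, then moved towards -x, pushes it back
- flap (a joint): hinge of the heavy steel flap (140 x 140 x 12 mm, about 2.2 kg, plus a 60 mm wide tongue on its free edge), rad: 0 = shut, flat, its top 120 mm above the table; grows as its free edge (station +y side) rises; hinged at station y -200 mm. About 0.23 with the lever fully down. It falls shut when the lever is let go
- flap_edge (a point): middle of the upper free edge of the flap's tongue, 164 mm from the hinge; 120 mm above the table when shut
- lever (a joint): hinge of the lever on the fulcrum pin, rad: 0 = resting, its long end up; grows as the plate goes down; 0.62 = fully down at a firm stop. The short end (60 mm) lies under the flap's tongue. With the bolt back the plate needs 2 to 7 N all the way; with the bolt shot it stops almost at once
- press_plate (a point): centre of the upper face of the wooden plate on the lever's long end, 90 (across) x 60 x 10 mm, 150 mm from the pin. At rest 176 mm above the table at station y 154 mm, sloping 0.31 rad up away from the pin; fully down 85 mm above the table at y 161 mm, sloping 0.31 rad down: about 91 mm lower in all
- tumbler: bystander: drinking tumbler, 80 mm wide, 160 mm high, upright; origin at the centre of its underside
- tape_roll: bystander: roll of paper tape lying flat, 90 mm across, 25 mm high; origin at the centre of its underside
- print_cup: bystander: white printed waisted cup, 52 mm wide, 70 mm high; origin at the centre of its underside

How it is judged:
By the outcome, as a careful person would: the job done as asked, in the order asked, and still so for the second after the job is handed in, while the arm keeps its last pose, push and grip.
It also fails if it takes over 38 s, if anything falls off the work surface, if the arm or the gripper's body presses on something with over 40 N, if the wrist force passes 120 N, or if a joint passes its speed limit or range.

## Working session

There is one attempt and no reset: what is moved stays moved. The work goes in short steps, Python scripts to look and compute and a shell command to move; the robot and the scene stay as the last step left them, time stands still between calls to the robot, and variables do not carry over. Pictures are saved under pics/ and viewed, at most 10 in all, crops included, and the job is handed in when it is done.

```bash
mkdir -p pics
cat > h.py <<'E'
import numpy as np,cv2
from rig import robot,vision,job
def ray(c,pt,T=None):
    K=c["K"];p=np.array([[[pt[1],pt[0]]]],float)
    u=cv2.undistortPoints(p,np.array(K,float),np.array([c["k1"],0,0,0.]))[0,0]
    T=np.array(c["cam_to_world"]) if T is None else T
    return T[:3,3],T[:3,:3]@np.array([u[0],u[1],1])
def atz(c,pt,z,T=None):
    o,d=ray(c,pt,T);return o+d*(z-o[2])/d[2]
def proj(c,P):
    T=np.linalg.inv(np.array(c["cam_to_world"]));P=np.atleast_2d(P)
    return cv2.projectPoints(P.astype(float),cv2.Rodrigues(T[:3,:3])[0],T[:3,3],np.array(c["K"],float),np.array([c["k1"],0,0,0.]))[0][:,0]
E
python3 - <<'E'
from h import *
H={"bolt_knob":.172,"press_plate":.176,"flap_edge":.12,"flap":.12,"tumbler":.16,"tape_roll":.025,"print_cup":.07}
for n in("top","side"):
    c=vision.camera(n);cv2.imwrite(f"pics/{n}.png",c["frame"][:,:,::-1])
    print(n,np.round(c["cam_to_world"][:3],2).tolist() if hasattr(c["cam_to_world"],'tolist') else c["cam_to_world"])
    for l in H:
        for r in vision.look_for(n,l)[:2]:print(l,np.round(r["point"]),round(r["conf"],2),np.round(atz(c,r["point"],H[l]),3))
o=robot.get_obs();print(o["time"],o["position"],o["tool_rot"],o["grip_width"])
E
```

```text
top [[0.0, -1.0, 0.1, 0.5], [-1.0, -0.0, -0.01, 0.09], [0.01, -0.1, -1.0, 1.21]]
bolt_knob [232. 384.] 0.76 [ 0.521 -0.055  0.172]
press_plate [198. 270.] 0.82 [0.593 0.192 0.176]
flap_edge [190. 381.] 0.75 [ 0.616 -0.058  0.12 ]
flap [194. 378.] 0.79 [ 0.606 -0.051  0.12 ]
tumbler [220. 205.] 0.7 [0.546 0.335 0.16 ]
tape_roll [274. 273.] 0.61 [0.42  0.197 0.025]
print_cup [154. 265.] 0.61 [0.708 0.216 0.07 ]
print_cup [193. 382.] 0.45 [ 0.615 -0.066  0.07 ]
side [[0.91, -0.27, 0.31, 0.37], [-0.41, -0.57, 0.71, -0.46], [-0.02, -0.77, -0.63, 0.58]]
bolt_knob [243. 311.] 0.8 [ 0.51  -0.103  0.172]
bolt_knob [233. 367.] 0.27 [ 0.589 -0.119  0.172]
press_plate [133. 294.] 0.64 [0.592 0.17  0.176]
flap_edge [232. 367.] 0.89 [ 0.616 -0.074  0.12 ]
flap [233. 365.] 0.77 [ 0.613 -0.073  0.12 ]
flap [136. 294.] 0.37 [0.62  0.247 0.12 ]
tumbler [135. 254.] 0.69 [0.528 0.223 0.16 ]
tape_roll [234. 228.] 0.92 [0.425 0.118 0.025]
tape_roll [242. 311.] 0.67 [0.562 0.031 0.025]
print_cup [161. 339.] 0.91 [0.696 0.184 0.07 ]
0.8 [ 0.14907121 -0.60696342  0.23059994] [9.92761092e-01 1.20105839e-01 3.68601037e-06 3.88558407e-05] 0.08659812010116896
```

View pics/top.png

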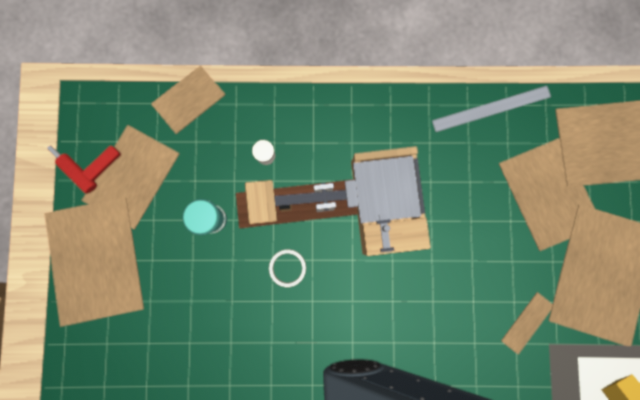

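View pics/side.png

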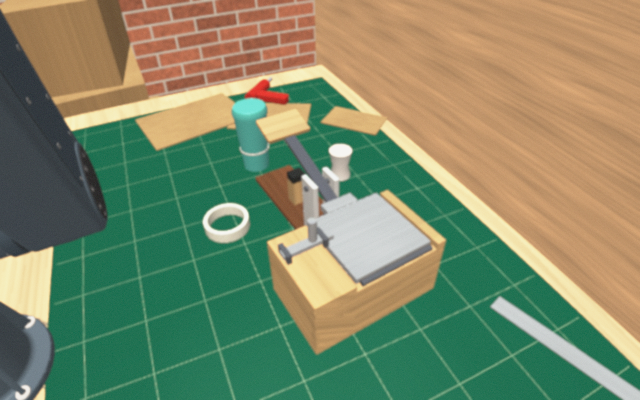

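The top view shows the plate at about (262,201), the box top corners at about (355,152), (416,148), (430,248) and (365,255), and the bolt at about (385,235). In the side view the knob top is at about (312,222). Next I fit the station pose.

```bash
cat >> h.py <<'E'
def S(p,P):
    P=np.atleast_2d(P);c,s=np.cos(p[2]),np.sin(p[2])
    return np.c_[p[0]+c*P[:,0]-s*P[:,1],p[1]+s*P[:,0]+c*P[:,1],P[:,2]]
E
python3 - <<'E'
from h import *
from scipy.optimize import least_squares
M=np.array([[.09,-.065,.12],[.09,-.21,.12],[-.145,-.21,.12],[-.145,-.065,.12],[0,.154,.176]])
t,s=vision.camera("top"),vision.camera("side")
pt=np.array([[355,152],[416,148],[430,248],[365,255]],float)
m=vision.outline_of("top","press_plate")[0];print(m["point"],m["conf"])
ms=vision.outline_of("side","press_plate")[0];print(ms["point"],ms["conf"])
pt=np.vstack([pt,m["point"][::-1]]);ps=np.array(ms["point"][::-1])
Ms=np.array([[-.145,-.065,.12],[.09,-.21,.12],[0,.154,.176]]);ps=np.vstack([[270,243],[443,241],ps])
f=lambda p:np.r_[(proj(t,S(p,M))-pt).ravel(),(proj(s,S(p,Ms))-ps).ravel()]
r=least_squares(f,[.6,.05,.1],loss="soft_l1");p=r.x
print(p,np.round(r.fun,1));np.save("p.npy",p)
for k in(0,.006):
  print("knob",S(p,[-.085-k,-.11,.172]),proj(t,S(p,[-.085-k,-.11,.172])),proj(s,S(p,[-.085-k,-.11,.172])))
for n,c,(x,y) in(("t",t,(180,110)),("s",s,(200,80))):
    im=c["frame"][:,:,::-1].copy()
    im=cv2.resize(im[y:y+200 if n=="t" else y+260,x:x+270],None,fx=2.5 if n=="t" else 2.2,fy=2.5 if n=="t" else 2.2,interpolation=cv2.INTER_CUBIC);q=2.5 if n=="t" else 2.2
    D=np.vstack([M,[[-.085,-.11,.172],[.045,.235,.012],[-.045,.235,.012],[-.03,-.036,.12],[.03,-.036,.12],[-.07,-.06,.12],[.07,-.2,.12],[-.022,.015,.134],[.022,.015,.134],[0,.154,.176]]])
    for u,v in proj(c,S(p,D)):cv2.circle(im,(int((u-x+.5)*q),int((v-y+.5)*q)),3,(0,0,255),1)
    cv2.imwrite(f"pics/ov_{n}.png",im)
E
```

```text
[198.0, 268.8] 0.81
[133.5, 295.2] 0.92
[0.60794884 0.05622989 0.09841452] [  0.6   0.5   1.9  -1.4  -0.    0.3   1.3  -0.6  -7.1  -0.   -1.6  -3.1
   3.4   0.3  -8.3 -10.1]
knob [[ 0.53416826 -0.06158958  0.172     ]] [[386.48202815 225.39830397]] [[315.21436725 218.8928015 ]]
knob [[ 0.5281973  -0.06217911  0.172     ]] [[386.7877692  228.15708987]] [[311.61264953 220.35058497]]
```

View pics/ov_t.png

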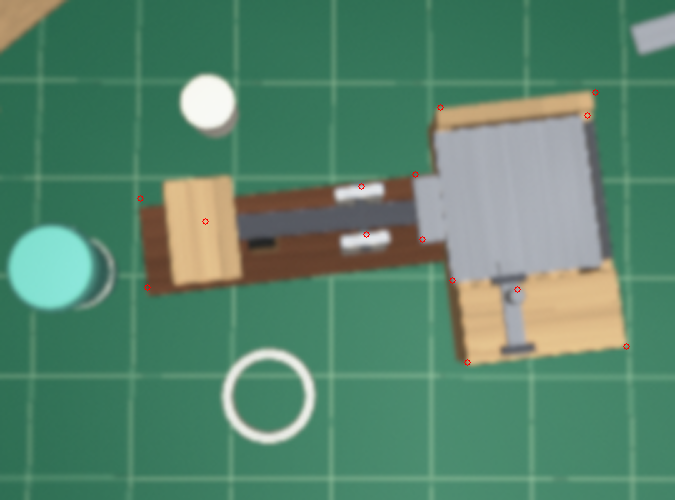

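View pics/ov_s.png

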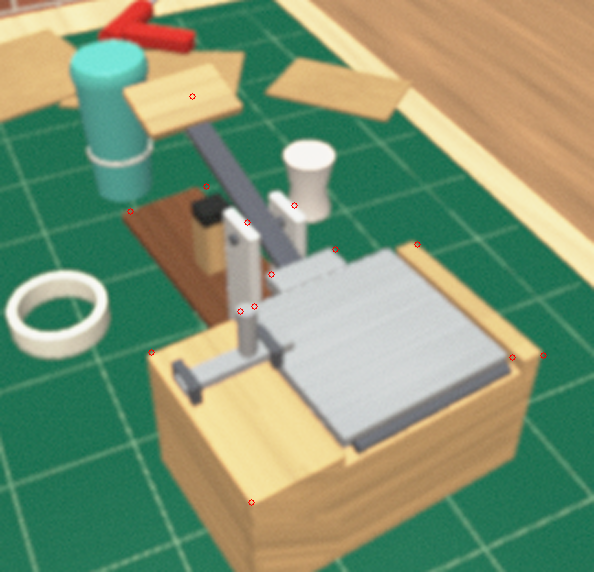

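The overlay shows the plate at top crop (202,230) and side crop (183,100). The fit is a little under-rotated because the network's outline covers the whole lever. I refit with the plate and the base corners.

Run:
```python
from h import *
from scipy.optimize import least_squares
t,s=vision.camera("top"),vision.camera("side")
a=np.array([[594,93,.09,-.21,.12],[626,347,-.145,-.21,.12],[466,364,-.145,-.065,.12],[139,209,.045,.235,.012],[147,295,-.045,.235,.012],[202,230,0,.154,.176],[361,191,.022,.015,.134],[365,240,-.022,.015,.134]],float)
b=np.array([[150,354,-.145,-.065,.12],[542,354,.09,-.21,.12],[252,504,-.145,-.21,.12],[183,100,0,.154,.176],[122,213,-.045,.235,.012],[402,244,.09,-.065,.12]],float)
pt=a[:,:2]/2.5+[179.5,109.5];ps=b[:,:2]/2.2+[199.5,79.5]
f=lambda p:np.r_[(proj(t,S(p,a[:,2:]))-pt).ravel(),(proj(s,S(p,b[:,2:]))-ps).ravel()]
r=least_squares(f,[.6,.05,.1],loss="soft_l1");p=r.x
print(p,np.round(r.fun,1));np.save("p.npy",p)
k=np.array([[515,296]])/2.5+[179.5,109.5];ks=np.array([[247,312]])/2.2+[199.5,79.5]
g=least_squares(lambda b:np.r_[(proj(t,S(p,[-.085-b[0],-.11,.172]))-k).ravel(),(proj(s,S(p,[-.085-b[0],-.11,.172]))-ks).ravel()],[0.])
print("bolt",g.x,g.fun)
print("knob0",S(p,[-.085,-.11,.172]),"plate",S(p,[0,.154,.176]),"down",S(p,[0,.161,.085]))
for n,z in(("tumbler",.16),("print_cup",.07)):print(n,atz(t,vision.look_for("top",n)[0]["point"],z))
```

```text
[0.60363664 0.05765208 0.11746018] [-0.8  0.1  0.5 -0.   1.   0.5 -0.2 -0.6  0.1  0.6  0.9 -0.2 -0.5  0.3
  0.1 -0.1 -0.8  0.5 -1.2 -0.5  0.1 -0.3  0.6 -1.   0.2  0.5  4.5 -0.3]
bolt [0.00386157] [ 1.20642438  0.21939427 -0.15689608 -1.05910253]
knob0 [[ 0.53211326 -0.06155114  0.172     ]] plate [[0.58558934 0.21059094 0.176     ]] down [[0.584769  0.2175427 0.085    ]]
tumbler [0.5428489  0.33668693 0.16      ]
print_cup [0.71018422 0.22159398 0.07      ]
```

```bash
python3 -m handwheel '[[0.887,-0.725,0,0],[0.887,-0.725,0,0],[0.887,-0.725,0,0],[0.887,-0.725,0,0],[0.887,-0.725,0,0],[0.887,-0.725,0,0],[0.887,-0.725,0,0],[0.887,-0.725,0,0],[0.887,-0.725,0,0]]' 0
python3 -m handwheel '[[0.887,-0.725,0,-0.23],[0.887,-0.725,0,-0.23],[0.887,-0.725,0,-0.23],[0.887,-0.725,0,-0.23],[0.887,-0.725,0,-0.23],[0.887,-0.725,0,-0.23],[0.887,-0.725,0,-0.23],[0.887,-0.725,0,-0.23],[0.887,-0.725,0,-0.23],[0.887,-0.725,0,-0.23],[0.887,-0.725,0,-0.23],[0.887,-0.725,0,-0.23],[0.887,-0.725,0,-0.23],[0.887,-0.725,0,-0.23]]'
python3 - <<'E'
from h import *
from scipy.spatial.transform import Rotation as R
o=robot.get_obs();c=vision.camera("wrist");s=vision.camera("side");p=np.load("p.npy")
print(o["time"],o["position"],o["q"],o["grip_width"],o["ft_force"])
r=R.from_quat(o["tool_rot"]).as_matrix();print(np.round(r,3))
cs=R.from_euler("z",p[2]).as_matrix().T;print("station",cs@(o["position"]-[p[0],p[1],0]))
T=np.eye(4);T[:3,:3]=r;T[:3,3]=o["position"];c["cam_to_world"]=T@c["hand_eye"]
im=c["frame"][:,:,::-1].copy()
for q in proj(c,S(p,[[-.085,-.11,.172],[-.095,-.11,.172]])):cv2.circle(im,(int(q[0]),int(q[1])),3,(0,0,255),1);print(q)
cv2.imwrite("pics/w1.png",np.vstack([cv2.resize(im,(480,300)),cv2.resize(s["frame"][:,:,::-1],(480,300))]))
E
```

```text
time: 1.95
position: [0.3575, -0.3268, 0.2306]
tool_rot: [0.992, 0.122, 0.0, -0.002]
ft_force: [-1.3, 1.2, -0.0]
grip_width: 0.0347
grip_force: 0.0
time: 3.12
position: [0.5623, -0.0579, 0.2306]
tool_rot: [0.666, 0.746, -0.0, 0.0]
ft_force: [-0.3, -0.6, 0.3]
grip_width: 0.0007
grip_force: 0.0
3.1167 [ 0.5623196  -0.05787309  0.23056991] [-3.00144275e-01  4.46954121e-01  1.58475323e+00 -1.18241689e-04
  1.10965794e+00 -4.13138777e-01] 0.0006879900929908664 [-0.30786324 -0.55464758  0.33017418]
[[-0.113  0.994  0.   ]
 [ 0.994  0.113 -0.   ]
 [-0.     0.    -1.   ]]
station [-0.05457076 -0.10988718  0.23056991]
[279.08059497 219.17728236]
[266.352421   219.23646349]
```

View pics/w1.png

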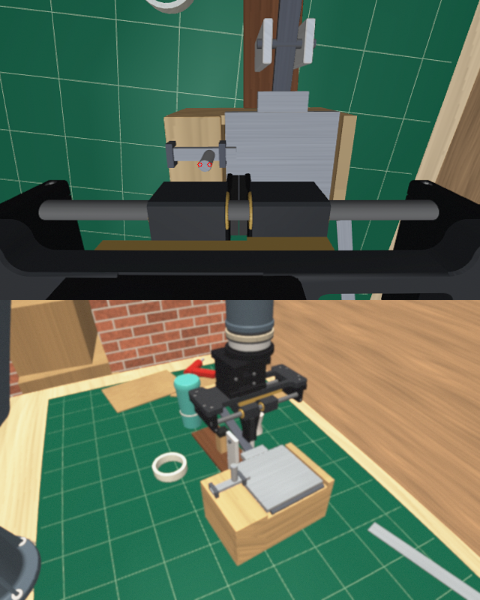

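The wrist view shows the knob near stacked pixel (206,158) and the prediction near (209,164). The gripper body lies along station x, as I wanted. I take a closer crop to see which end is the knob's top.

Run:
```python
from h import *
from scipy.spatial.transform import Rotation as R
o=robot.get_obs();c=vision.camera("wrist");p=np.load("p.npy")
T=np.eye(4);T[:3,:3]=R.from_quat(o["tool_rot"]).as_matrix();T[:3,3]=o["position"];c["cam_to_world"]=T@c["hand_eye"]
im=cv2.resize(c["frame"][130:260,200:460,::-1],None,fx=3,fy=3,interpolation=cv2.INTER_CUBIC)
D=[[-.089,-.11,.172],[-.089,-.11,.131],[-.145,-.065,.12],[-.03,-.036,.12],[.03,-.036,.12]]
for q,k in zip(proj(c,S(p,D)),[(0,0,255),(255,0,0)]+[(0,255,0)]*3):cv2.circle(im,(int((q[0]-200)*3),int((q[1]-130)*3)),4,k,1)
cv2.imwrite("pics/w2.png",im)
```

```text
(no output)
```

View pics/w2.png

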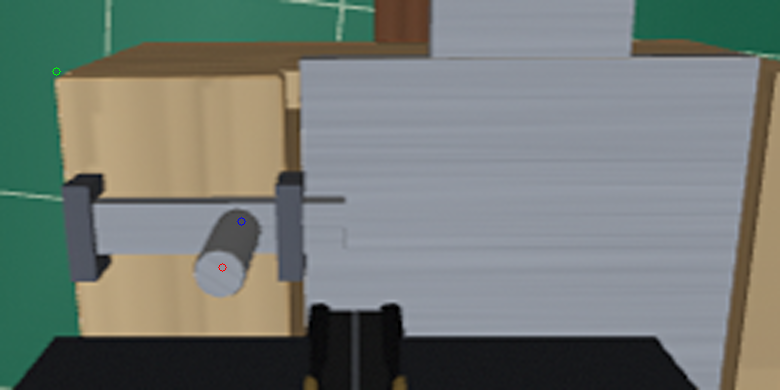

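The knob's top is at crop (221,272), within 1–2 mm of the prediction. The fingertip will come down clear on its flap side, so I lower and push.

```bash
python3 -m handwheel '[[0,0,0.12,0],[0,0,0.22,0],[0,0,0.245,0],[0,0,0.245,0],[0,0,0.245,0]]'
python3 -m handwheel '[[0,-0.02,0,0],[0,-0.04,0,0],[0,-0.055,0,0],[0,-0.07,0,0],[0,-0.085,0,0],[0,-0.1,0,0],[0,-0.115,0,0],[0,-0.13,0,0],[0,-0.14,0,0],[0,-0.15,0,0],[0,-0.15,0,0],[0,-0.15,0,0]]'
cat > b.py <<'E'
from h import *
from scipy.spatial.transform import Rotation as R
import sys
o=robot.get_obs();p=np.load("p.npy")
cs=R.from_euler("z",p[2]).as_matrix().T;print(o["time"],"station",np.round(cs@(o["position"]-[p[0],p[1],0]),4),"F",np.round(cs@o["ft_force"],1))
t=vision.camera("top");s=vision.camera("side")
a=cv2.resize(t["frame"][110:290,240:450,::-1],(630,540),interpolation=cv2.INTER_CUBIC)
b=cv2.resize(s["frame"][80:360,190:480,::-1],(580,560),interpolation=cv2.INTER_CUBIC)
cv2.imwrite(f"pics/{sys.argv[1]}_t.png",a);cv2.imwrite(f"pics/{sys.argv[1]}_s.png",b)
E
python3 b.py push
```

```text
time: 3.68
position: [0.5626, -0.0578, 0.1574]
tool_rot: [0.665, 0.746, 0.0, 0.0]
ft_force: [0.4, 0.1, 0.7]
grip_width: 0.0003
grip_force: 0.0
time: 4.68
position: [0.5169, -0.0628, 0.1569]
tool_rot: [0.665, 0.747, -0.0, -0.0]
ft_force: [0.8, -0.2, 1.5]
grip_width: 0.0006
grip_force: 0.6
4.6833 station [-0.1002 -0.1095  0.1569] F [ 0.7 -0.3  1.5]
```

View pics/push_s.png

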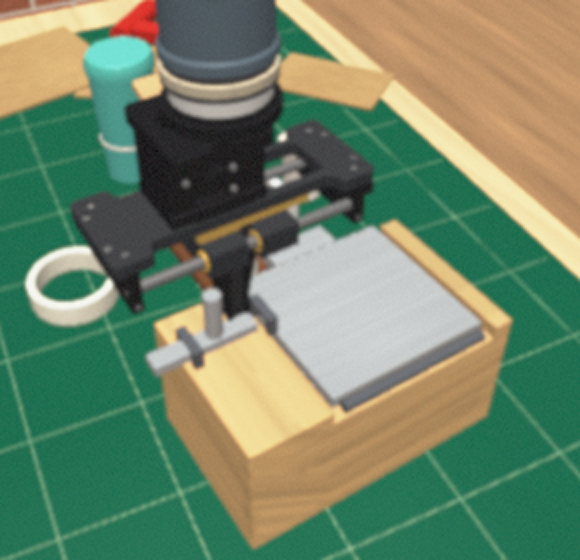

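The side view shows the bolt moved back most of the way, with the knob at (212,310) and the tongue still close to the guide. I push on in small steps until it meets the stop.

```bash
python3 -m handwheel '[[0,-0.01,0,0],[0,-0.013,0,0],[0,-0.013,0,0],[0,-0.013,0,0]]'
python3 -m handwheel '[[0,-0.01,0,0],[0,-0.013,0,0],[0,-0.013,0,0],[0,-0.013,0,0]]'
python3 - <<'E'
from h import *
from scipy.optimize import least_squares
from scipy.spatial.transform import Rotation as R
p=np.load("p.npy");o=robot.get_obs();c=vision.camera("wrist")
T=np.eye(4);T[:3,:3]=R.from_quat(o["tool_rot"]).as_matrix();T[:3,3]=o["position"];c["cam_to_world"]=T@c["hand_eye"]
im=c["frame"][:,:,::-1].copy()
for b in(.028,.036):
  for z in (.172,.131):
    q=proj(c,S(p,[-.085-b,-.11,z]))[0];cv2.circle(im,(int(q[0]),int(q[1])),3,(0,0,255) if b>.03 else (255,0,0),1)
cv2.imwrite("pics/w3.png",cv2.resize(im[100:350,100:450],None,fx=2,fy=2))
E
```

```text
time: 5.12
position: [0.5133, -0.0631, 0.1569]
tool_rot: [0.665, 0.747, -0.0, -0.0]
ft_force: [1.1, 0.1, -0.4]
grip_width: 0.0002
grip_force: 0.7
time: 5.45
position: [0.5109, -0.0636, 0.1571]
tool_rot: [0.665, 0.746, 0.001, 0.001]
ft_force: [4.2, 1.6, -1.8]
grip_width: 0.0005
grip_force: 2.1
```

View pics/w3.png

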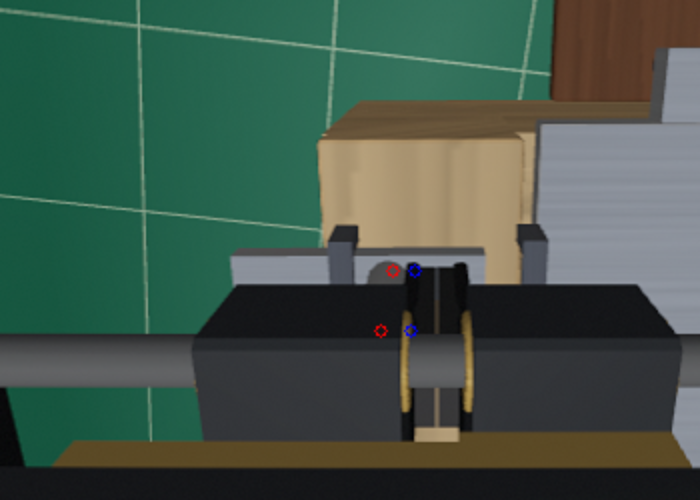

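The bolt is at its stop, about 0.036, and its tongue end at (485,265) is clear of the flap. I back off, lift and go over the plate.

```bash
python3 -m handwheel '[[0,0.04,0,0],[0,0.04,0,0],[0,0.04,-0.1,0],[0,0.04,-0.2,0],[0,0.04,-0.2,0],[0.1,0.06,-0.2,0],[0.882,0.354,-0.2,0],[0.882,0.354,-0.2,0],[0.882,0.354,-0.2,0],[0.882,0.354,-0.2,0],[0.882,0.354,-0.2,0],[0.882,0.354,-0.2,0],[0.882,0.354,-0.2,0],[0.882,0.354,-0.2,0],[0.882,0.354,-0.2,0],[0.882,0.354,-0.2,0]]'
python3 b.py over; python3 -c "
from h import *
print(np.round(vision.camera('wrist')['hand_eye'],3))"
```

```text
time: 6.83
position: [0.5837, 0.2098, 0.2164]
tool_rot: [0.666, 0.746, -0.001, -0.001]
ft_force: [-0.2, 0.1, 0.2]
grip_width: 0.0004
grip_force: 0.0
6.8333 station [-0.0019  0.1534  0.2164] F [-0.2  0.1  0.2]
[[-0.    -0.96  -0.281  0.077]
 [ 1.    -0.001  0.001 -0.   ]
 [-0.001 -0.281  0.96  -0.156]
 [ 0.     0.     0.     1.   ]]
```

View pics/over_s.png

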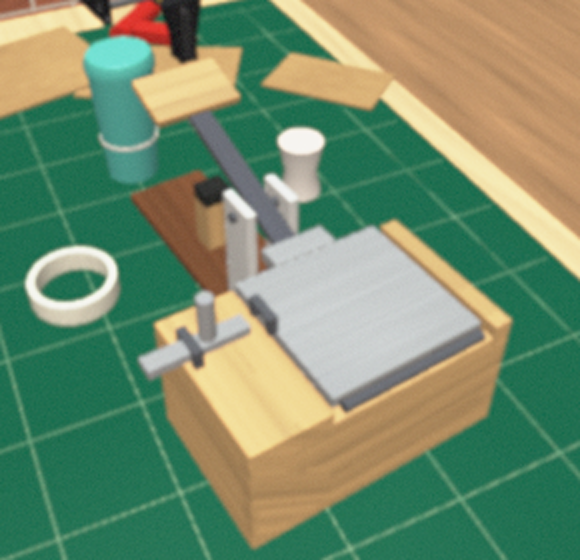

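The finger is over the plate at about (183,60), and the bolt is back clear of the flap. I press down.

```bash
python3 -m handwheel '[[0,0,0.06,0],[0,0,0.1,0],[0,0,0.13,0],[0,0,0.16,0],[0,0,0.19,0],[0,0,0.22,0],[0,0,0.25,0],[0,0,0.28,0],[0,0,0.31,0],[0,0,0.33,0],[0,0,0.35,0],[0,0,0.365,0],[0,0,0.375,0],[0,0,0.375,0]]'
python3 -m handwheel '[[0,0,0.01,0],[0,0,0.015,0],[0,0,0.015,0],[0,0,0.015,0]]'
python3 -m handwheel '[[0,0,0.01,0],[0,0,0.01,0],[0,0,0.01,0]]'
```

```text
time: 8.15
position: [0.5859, 0.2107, 0.1052]
tool_rot: [0.666, 0.746, 0.001, 0.001]
ft_force: [-0.3, 1.0, 3.4]
grip_width: 0.0009
grip_force: 2.1
time: 8.48
position: [0.586, 0.2101, 0.1011]
tool_rot: [0.665, 0.747, 0.0, 0.001]
ft_force: [-0.1, -1.7, 5.5]
grip_width: 0.0004
grip_force: 2.1
time: 8.73
position: [0.5861, 0.2102, 0.0981]
tool_rot: [0.665, 0.746, 0.0, 0.001]
ft_force: [0.3, -1.7, 4.6]
grip_width: 0.0005
grip_force: 2.1
```

```bash
python3 -m handwheel '[[0,0,0.01,0],[0,0,0.01,0],[0,0,0.01,0]]'
python3 -m handwheel '[[0,0,0.01,0],[0,0,0.01,0],[0,0,0.01,0]]'
```

```text
time: 8.98
position: [0.5862, 0.2101, 0.0975]
tool_rot: [0.665, 0.747, 0.001, 0.002]
ft_force: [-2.2, -3.3, 16.8]
grip_width: 0.0004
grip_force: 7.8
time: 9.23
position: [0.5863, 0.2101, 0.0971]
tool_rot: [0.665, 0.747, 0.001, 0.002]
ft_force: [-7.1, -3.6, 29.9]
grip_width: 0.0003
grip_force: 14.1
```

```bash
python3 -m handwheel '[[0,0,-0.006,0],[0,0,-0.006,0],[0,0,-0.006,0],[0,0,-0.006,0]]'; python3 b.py down
```

```text
time: 9.57
position: [0.5863, 0.2101, 0.0974]
tool_rot: [0.665, 0.747, 0.001, 0.002]
ft_force: [-4.8, -2.9, 22.5]
grip_width: 0.0005
grip_force: 10.2
9.5667 station [0.0006 0.1534 0.0974] F [-5.1 -2.3 22.5]
```

View pics/down_s.png

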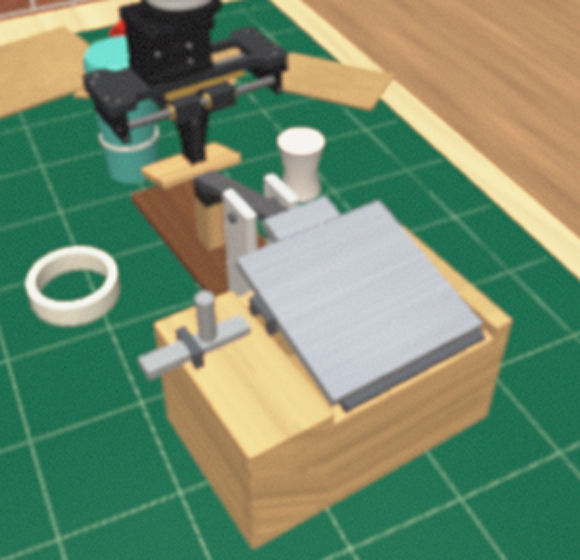

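The flap is raised, with its edge at about (300,215). The lever rests on its stop block at (210,190), the bolt is back, and the tumbler, tape roll and cup have not moved.

```bash
python3 -c "
from rig import job
print(job.hand_in())"
```

```text
the job is handed in; nothing more can be done
None
```

The job is handed in: the bolt is fully back, the lever is held down on its stop at about 22 N, the flap is raised, and the tumbler, tape roll and cup stand where they were.

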